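# Click a food box lid shut all round

### The arm

A 6-joint arm with a two-finger parallel gripper is mounted at the origin on a cart in front of the work surface, level with it; the furniture and walls round the work are solid. World frame = base frame: x ahead of the robot, y to its left, z up, the work surface at z = 0. Lengths are in m, angles in rad, forces in N, time in s.
With the tool pointing down it reaches from about 0.35 to 0.775 m from the base axis. Payload 7.3 kg.
Tool frame: the origin (TCP) lies midway between the tips of the shut fingers; the grasp point (between the pads) lies 19 mm behind it; z points along the fingers, y is the direction in which the jaws open and shut (so a half turn about z gives the same grasp; the last joint's range is limited). The gripper opens to 92 mm and grips with 3 to 60 N. Pads are 19 mm wide; open, the fingers measure 130 mm over their backs; the gripper's body (75 mm by 190 mm) begins 47 mm behind the grasp point.
Start: joints at [-1.298, 0.342, 1.524, -0, 1.275, -0.146], TCP at [0.214, -0.48, 0.195] pointing down, gripper open.
Joint ranges: [-2.53, 2.53], [-0.77, 2.02], [0.04, 2.7], [-1, 4.14], [0.28, 2.66], [-3.11, 3.11]. Speed limits (rad/s): [2.57, 2.57, 3.14, 3.14, 3.14, 3.14].

### API

Orientations are given as [roll, pitch, yaw] about the fixed x, y, z axes, in that order (R = Rz(yaw) Ry(pitch) Rx(roll)).
In Python, from cell import robot gives the robot as it stands.
- The arm moves only by the shell command python3 -m crank 'ROWS' [FORCE]. ROWS is a JSON object of lists of equal length, an entry for each row: "claw": the opening, from 0 (shut) to 1 (fully open); "delta_pos": the shift along the tool's x, y, z in units of 25 mm (1.0 is 25 mm), a list of three; "roll": the turn about the tool's z in units of 6 degrees (1.0 is 6 degrees). In form: {"claw": [claw, ...], "delta_pos": [[dx, dy, dz], ...], "roll": [roll, ...]}. A call has exactly 8 rows; each row is the pose to reach, as a shift and turn from the pose commanded when the call began, along the tool's axes at that moment; what a row does not reach only later rows make up. A row lasts 1/12 s, in which the tool goes at most 41.7 mm and 7.16 degrees, less where a joint would pass 70% of its speed; a pose out of reach is approached as far as the arm can. A call with a gripper value outside its range is refused whole. The fingers move at their own pace and stop on an object; FORCE is the grip in N (left out, the last holds). Time passes only in rows, so rows that repeat a pose let the fingers close, or fill a call up. It gives the time, the measured TCP pose, the force and the opening at its end, in the units of the state.
- robot.observe(): the state, without advancing time (a new reading comes with each control period).
- robot.read_camera(name): name is "scene" or "top" or "wrist"; returns a dict with "color" (480x640x3 uint8, blue, green, red), "fx", "fy", "cx", "cy" (pixels), "rvec" (rotation vector, rad) and "tvec" (3), from world to camera coordinates, as OpenCV has them; the wrist camera has in their place "hand_eye" (4x4, takes a point from camera to tool coordinates, whose origin is the TCP and whose axes are the flange's). Camera axes: x right, y down, z forward; pixel columns grow to the right and rows downward; lengths in m; the calibration is good to about 2 mm. A picture is of the moment at which its call begins: read the wrist's pose just before it. There is no depth.
- robot.hand_in(): hands the job in, once; it reports no verdict.
The state is a dict: "time": time; "qpos": joint angles; "qvel": joint speeds; "joint_efforts": joint torques, N m; "tool_pos": TCP position; "tool_rot": TCP orientation; "contact_force": force on the tool from outside, world axes, zero at the start; "torque": the same for the moment, N m; "opening": finger opening in m.
Only numpy, scipy, OpenCV 4.12 (cv2) and the standard library are available. Lean on these libraries where they do the work, as an engineer would, in place of code of your own. Each camera call takes 0.05 s, during which the arm holds its last target.

### The job

One of the two egg boxes has its lid laid on but not closed: the four hinged rim sections still stand up. With a fingertip, press each section down from above until it clicks shut, flush with the lid, all the way round. Only press: do not lift, tip or shove the box or press hard enough to crack it, and leave the closed box, the timer and the spice jar as they stand.

Things in the scene. Friction and masses are not known exactly. Their poses are not given: they have to be found in the camera images.
- food_box: the box to close: clear food box of boiled eggs, grey lid whose four rim sections stand up; loose, 0.7 to 1.1 kg. With the rim shut 142 mm (its x) by 182 mm (its y), 78 mm high. Origin: centre of the underside, z up. The lid's rounded corners and the frame round its window are fixed, tops 78 mm up; the window is sunk 7 mm. The hinged sections lie between the corners
- rim_front (a joint): hinge angle (rad) of the rim section on the long side facing its -x (towards the robot at yaw 0): 0 = clicked down, flush with the lid; starts standing up at 0.45 to 0.58, stop at 0.6. Stays about where it is left until the bead in its skirt meets the box's springy lip near 0.3; then resists a press from above with about 5 to 9 N; below about 0.2 (3 mm above flush at its middle) it snaps to 0 and stays shut
- rim_front_mid (a point): where to press that section: middle of its flat top flange (110 mm long, 24 mm wide from hinge to outer edge, 3 mm thick, 20 mm skirt below the outer edge). The point lies 15 mm out from the hinge and moves with the section: at (-62, 0, 78) mm in the food box's frame when shut, about 7 mm higher (outer edge 12 mm) when standing up
- rim_back (a joint): hinge angle (rad) of the rim section on the long side facing its +x: 0 = clicked down, flush with the lid; starts standing up at 0.45 to 0.58, stop at 0.6. Stays about where it is left until the bead in its skirt meets the box's springy lip near 0.3; then resists a press from above with about 5 to 9 N; below about 0.2 (3 mm above flush at its middle) it snaps to 0 and stays shut
- rim_back_mid (a point): where to press that section: middle of its flat top flange (110 mm long, 24 mm wide from hinge to outer edge, 3 mm thick, 20 mm skirt below the outer edge). The point lies 15 mm out from the hinge and moves with the section: at (62, 0, 78) mm in the food box's frame when shut, about 7 mm higher (outer edge 12 mm) when standing up
- rim_left (a joint): hinge angle (rad) of the rim section on the short side facing its +y: 0 = clicked down, flush with the lid; starts standing up at 0.45 to 0.58, stop at 0.6. Stays about where it is left until the bead in its skirt meets the box's springy lip near 0.3; then resists a press from above with about 5 to 9 N; below about 0.2 (3 mm above flush at its middle) it snaps to 0 and stays shut
- rim_left_mid (a point): where to press that section: middle of its flat top flange (70 mm long, 24 mm wide from hinge to outer edge, 3 mm thick, 20 mm skirt below the outer edge). The point lies 15 mm out from the hinge and moves with the section: at (0, 82, 78) mm in the food box's frame when shut, about 7 mm higher (outer edge 12 mm) when standing up
- rim_right (a joint): hinge angle (rad) of the rim section on the short side facing its -y: 0 = clicked down, flush with the lid; starts standing up at 0.45 to 0.58, stop at 0.6. Stays about where it is left until the bead in its skirt meets the box's springy lip near 0.3; then resists a press from above with about 5 to 9 N; below about 0.2 (3 mm above flush at its middle) it snaps to 0 and stays shut
- rim_right_mid (a point): where to press that section: middle of its flat top flange (70 mm long, 24 mm wide from hinge to outer edge, 3 mm thick, 20 mm skirt below the outer edge). The point lies 15 mm out from the hinge and moves with the section: at (0, -82, 78) mm in the food box's frame when shut, about 7 mm higher (outer edge 12 mm) when standing up
- shut_box: a second box of the same make and size (142 x 182 x 78 mm, long along its y), its rim already shut all round; loose, to be left alone. Origin at the centre of its underside
- timer: kitchen timer, 58 mm across, 46 mm high, standing loose between the boxes, to be left alone. Origin at the centre of its underside
- spice_jar_3: spice jar with dark cap, 44 mm across, 96 mm high, standing loose between or behind the boxes, to be left alone. Origin at the centre of its underside

How it is judged:
By the outcome, as a careful person would: the job done as asked, in the order asked, and still so for the second after the job is handed in, with the robot touching nothing.
It also fails if it takes over 48 s, if anything falls off the work surface, if the arm or the gripper's body presses on something with over 40 N, if the wrist force passes 120 N, or if a joint passes its speed limit or range.

## Working session

There is one attempt and no reset: what is moved stays moved. The work goes in short steps, Python scripts to look and compute and a shell command to move; the robot and the scene stay as the last step left them, time stands still between calls to the robot, and variables do not carry over. Pictures are saved under pics/ and viewed, and the job is handed in when it is done.

```bash
mkdir -p pics
python3 - <<'E'
from cell import robot
import cv2
s=robot.observe(); print(s)
for n in ("scene","top","wrist"):
    c=robot.read_camera(n); cv2.imwrite(f"pics/{n}0.png",c["color"]); print(n,{k:v for k,v in c.items() if k!="color"})
E
```

```text
{'time': 0.0, 'qpos': array([-1.29800635e+00,  3.42698377e-01,  1.52505456e+00, -1.52451731e-05,
        1.27540584e+00, -1.45995114e-01]), 'qvel': array([ 2.78150329e-04, -5.89682732e-05,  1.55370246e-03, -2.09683684e-04,
       -8.33417742e-04,  1.57432123e-03]), 'joint_efforts': array([ 6.98400145e-04, -4.31239271e+01, -2.44222051e+01,  7.17535196e-02,
        5.59863774e-02, -1.15131074e-04]), 'tool_pos': array([ 0.21337953, -0.47915832,  0.19404454]), 'tool_rot': array([-3.14004106e+00, -2.13412900e-04,  4.18789370e-01]), 'contact_force': array([-0.18729806, -0.66821925,  0.22229126]), 'torque': array([-0.00141617, -0.05095991, -0.05127447]), 'opening': 0.09249403201242785}
scene {'fx': 494.78328939959385, 'fy': 494.78328939959385, 'cx': 328.10989606454604, 'cy': 232.95865640825554, 'rvec': array([ 1.20246094, -2.11800562,  1.15521193]), 'tvec': array([0.30388871, 0.33335009, 0.80005646])}
top {'fx': 487.6744271000438, 'fy': 487.6744271000438, 'cx': 318.30628509746987, 'cy': 240.112952364147, 'rvec': array([ 2.07797203, -2.13729857,  0.22898565]), 'tvec': array([0.01486031, 0.5534525 , 0.80721748])}
wrist {'fx': 355.65236711185054, 'fy': 355.65236711185054, 'cx': 319.28807159697146, 'cy': 237.29368635785085, 'hand_eye': array([[-1.85660567e-03, -9.67330447e-01, -2.53512050e-01,
         6.85200684e-02],
       [ 9.99998236e-01, -1.86809968e-03, -1.95385963e-04,
         8.84813117e-04],
       [-2.84582988e-04, -2.53511966e-01,  9.67332209e-01,
        -1.90843079e-01],
       [ 0.00000000e+00,  0.00000000e+00,  0.00000000e+00,
         1.00000000e+00]])}
```

View pics/top0.png

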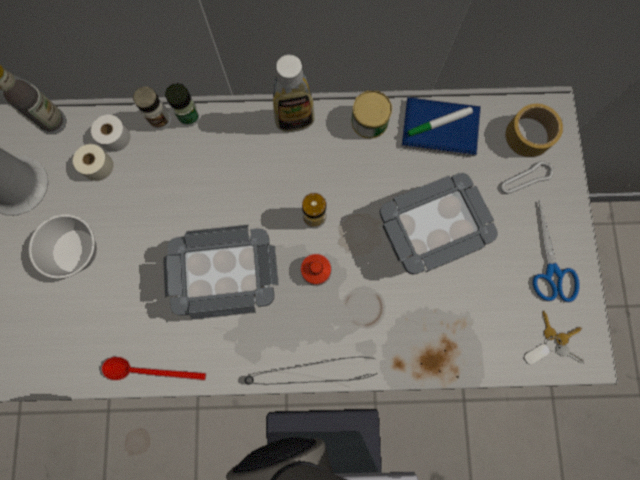

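View pics/scene0.png

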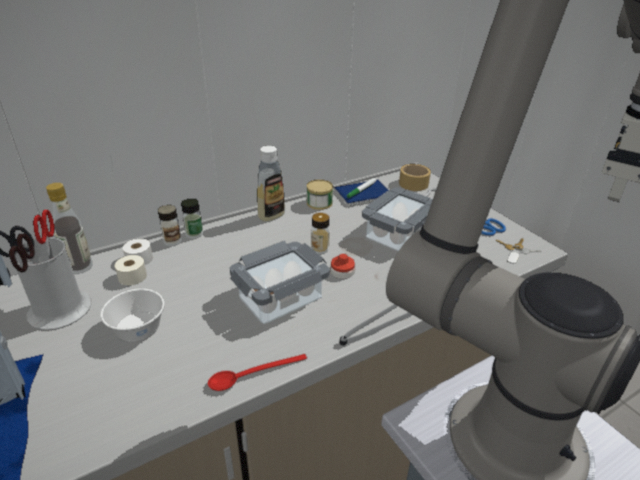

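Run:
```python
import cv2,numpy as np
t=cv2.imread("pics/top0.png");s=cv2.imread("pics/scene0.png")
a=cv2.resize(t[215:330,150:290],None,fx=5.7,fy=5.2,interpolation=cv2.INTER_CUBIC)
a=cv2.resize(t[215:330,150:290],None,fx=5,fy=5,interpolation=cv2.INTER_CUBIC)
b=cv2.resize(t[165:285,370:510],None,fx=5,fy=5,interpolation=cv2.INTER_CUBIC)
c=cv2.resize(s[180:330,215:445],None,fx=3.4,fy=3.4,interpolation=cv2.INTER_CUBIC)
for n,i in zip("abc",(a,b,c)): cv2.imwrite(f"pics/c_{n}.png",i)
for n in ("scene","top"):
    pass
```

```text
(no output)
```

View pics/c_a.png

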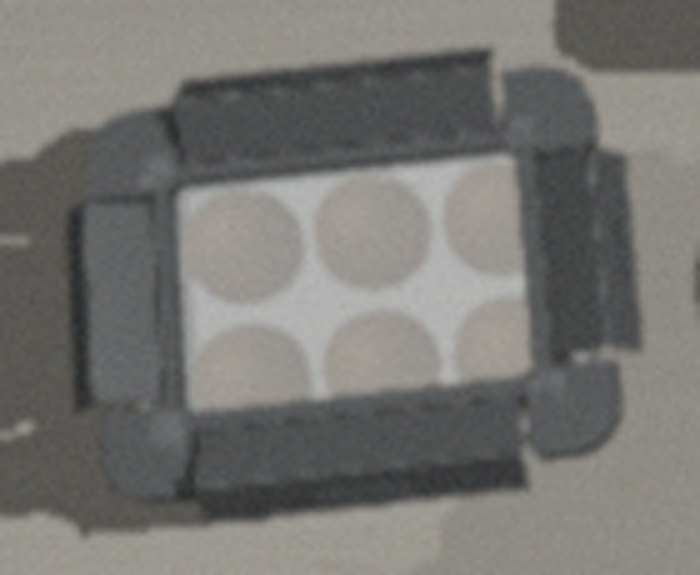

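View pics/c_b.png

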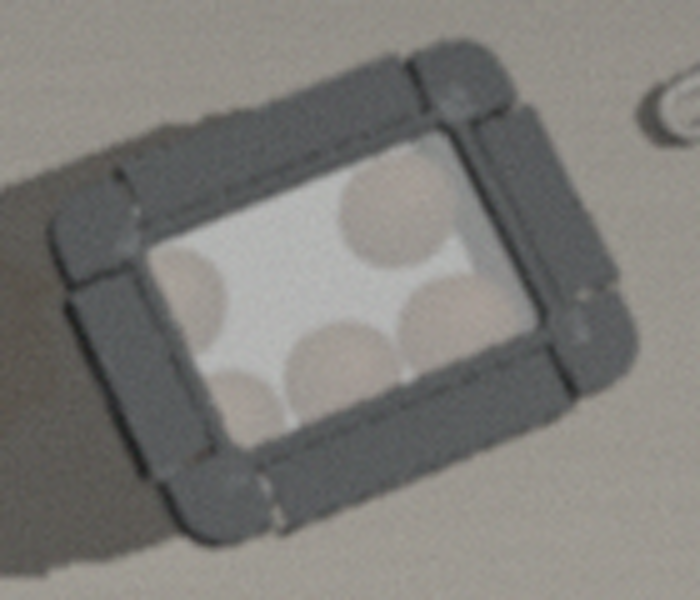

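View pics/c_c.png

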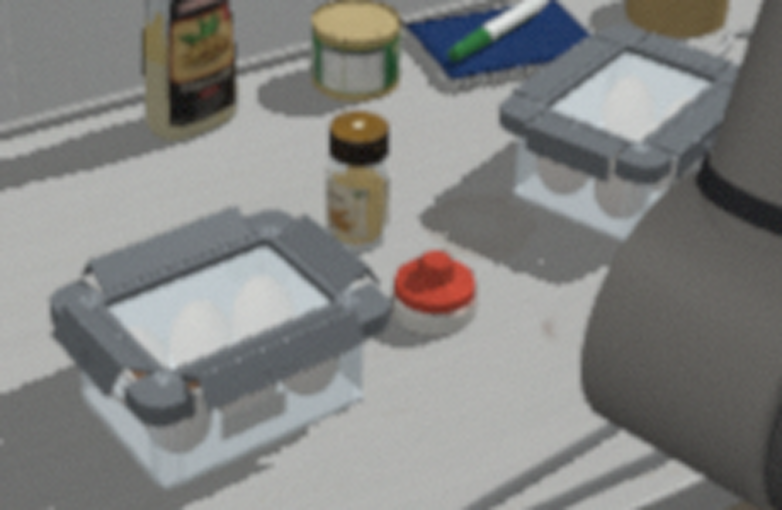

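```bash
cat > h.py <<'E'
import numpy as np,cv2
from cell import robot
def cam(c): 
    K=np.array([[c["fx"],0,c["cx"]],[0,c["fy"],c["cy"]],[0,0,1]]);R,_=cv2.Rodrigues(c["rvec"]);return K,R,c["tvec"]
def ray(c,uv,z):
    K,R,t=cam(c);C=-R.T@t;d=R.T@np.linalg.inv(K)@np.array([uv[0],uv[1],1.]);return C+d*(z-C[2])/d[2]
def proj(c,P):
    K,R,t=cam(c);return cv2.projectPoints(np.asarray(P,float).reshape(-1,3),c["rvec"],c["tvec"],K,None)[0][:,0]
E
python3 - <<'E'
from h import *
c=robot.read_camera("top")
K,R,t=cam(c);print(-R.T@t)
w=np.array([ray(c,p,.078) for p in [(185.2,252),(253.4,245.4),(256,290.6),(188.4,297.4)]])
print(w.round(4),w.mean(0));print([np.linalg.norm(w[i]-w[i-1]) for i in range(4)])
d=(w[0]+w[3]-w[1]-w[2]); print("yaw",np.arctan2(d[1],d[0])-np.pi/2)
d=(w[0]+w[1]-w[2]-w[3]); print("yaw",np.arctan2(d[1],d[0]))
E
```

```text
[0.36807495 0.00251076 0.90699784]
[[0.5352 0.2304 0.078 ]
 [0.5435 0.1123 0.078 ]
 [0.4648 0.1078 0.078 ]
 [0.4564 0.2226 0.078 ]] [0.49996894 0.16826434 0.078     ]
[np.float64(0.07912208276774539), np.float64(0.11840458283588316), np.float64(0.07886018942125834), np.float64(0.11505446643603287)]
yaw 0.07140350102393267
yaw 0.07796308654479014
```

```bash
cat > ov.py <<'E'
from h import *
import sys
x,y,a=map(float,sys.argv[1:4]);n=sys.argv[4]
def W(p): return [x+p[0]*np.cos(a)-p[1]*np.sin(a), y+p[0]*np.sin(a)+p[1]*np.cos(a), p[2]]
def draw(cn,roi,s):
    c=robot.read_camera(cn);im=c["color"][roi[1]:roi[3],roi[0]:roi[2]];im=cv2.resize(im,None,fx=s,fy=s,interpolation=cv2.INTER_CUBIC)
    for hx,hy,z,col in [(.071,.091,.078,(0,0,255)),(.039,.059,.078,(0,255,0)),(.047,.067,.078,(0,255,255))]:
        P=proj(c,[W(q) for q in [(hx,hy,z),(-hx,hy,z),(-hx,-hy,z),(hx,-hy,z)]])
        P=((P+.5-[roi[0],roi[1]])*s-.5)
        cv2.polylines(im,[np.int32(P*16)],True,col,1,cv2.LINE_AA,4)
    cv2.imwrite(f"pics/ov_{cn}_{n}.png",im)
draw("top",(150,215,290,330),5)
draw("scene",(220,230,340,330),6)
E
python3 ov.py 0.500 0.1685 0.075 1
```

```text
(no output)
```

View pics/ov_top_1.png

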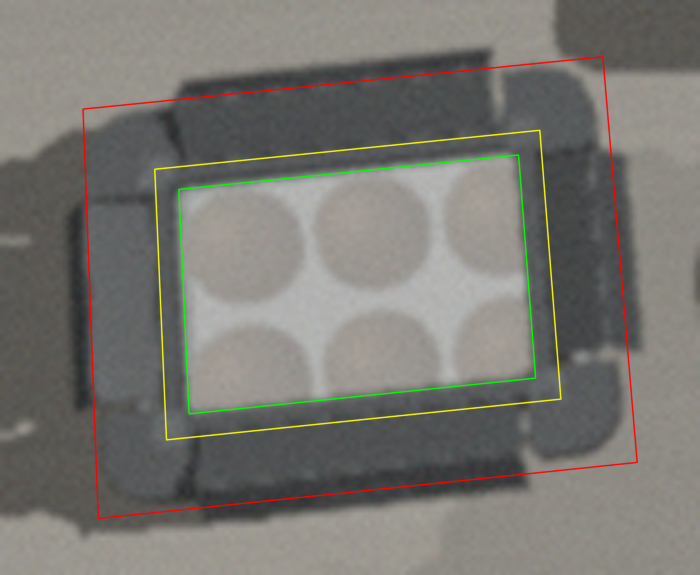

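View pics/ov_scene_1.png

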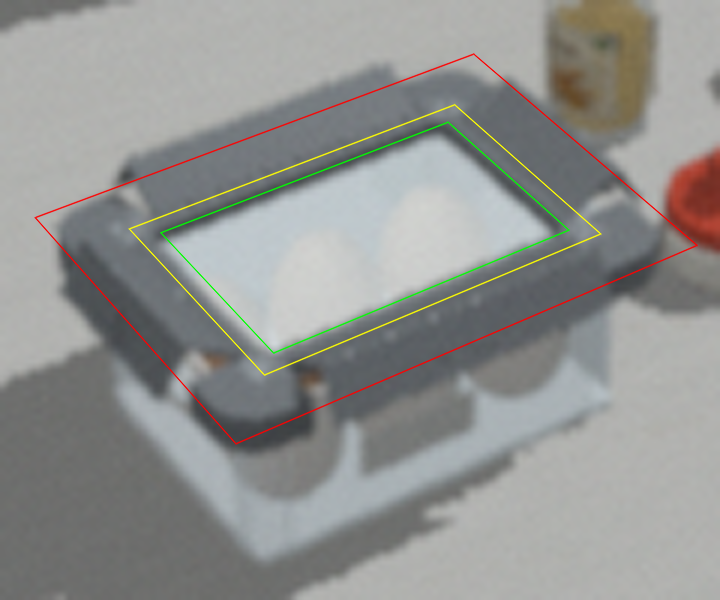

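```bash
cat > go.py <<'E'
from h import *
import sys
# target x y z yaw -> tool deltas in units
x,y,z,yaw=map(float,sys.argv[1:5])
s=robot.observe();p=s["tool_pos"];r,pi,yw=s["tool_rot"]
from scipy.spatial.transform import Rotation as Ro
R=Ro.from_euler("xyz",s["tool_rot"]).as_matrix()
d=R.T@(np.array([x,y,z])-p)
print("t",s["time"],"pos",p.round(4),"yaw",round(yw,4),"F",s["contact_force"].round(2),"open",round(s["opening"],4))
print("delta",(d/.025).round(3),"roll",round(np.degrees(yw-yaw)/6,3), "dist",np.linalg.norm(d))
E
python3 go.py 0.45 -0.23 0.2 0.075
```

```text
t 0.3 pos [ 0.2135 -0.4795  0.1945] yaw 0.4188 F [-0.54 -0.19 -0.2 ] open 0.0917
delta [12.702 -5.27  -0.217] roll 3.283 dist 0.3438301488512607
```

```bash
python3 -m crank '{"claw":[0,0,0,0,0,0,0,0],"delta_pos":[[1.4,-0.6,0],[3,-1.25,0],[4.6,-1.9,0],[6.2,-2.6,0],[7.8,-3.25,-0.1],[9.4,-3.9,-0.2],[11.2,-4.6,-0.2],[12.7,-5.3,-0.2]],"roll":[0.4,0.8,1.2,1.6,2.0,2.4,2.8,3.28]}' 20; python3 go.py 0.43 0.169 0.2 0.075
```

```text
time: 0.97
tool_pos: [0.4414, -0.2387, 0.2]
tool_rot: [3.141, -0.001, 0.073]
contact_force: [-0.1, -0.6, 0.4]
opening: 0.0426
t 0.9667 pos [ 0.4414 -0.2387  0.2   ] yaw 0.0731 F [-0.05 -0.58  0.39] open 0.0426
delta [ 7.3800e-01 -1.6298e+01 -1.0000e-02] roll -0.018 dist 0.40785492386170613
```

```bash
python3 -m crank '{"claw":[0,0,0,0,0,0,0,0],"delta_pos":[[0,-1.5,0],[0,-3,0],[0,-4.5,0],[0,-6,0],[0.1,-7.5,0],[0.2,-9,0],[0.3,-10.5,0],[0.4,-12,0]],"roll":[0,0,0,0,0,0,0,0]}'; python3 -m crank '{"claw":[0,0,0,0,0,0,0,0],"delta_pos":[[0,-1.3,0],[0,-2.5,0],[0,-3.4,0],[0,-4,0],[0,-4,0],[0,-4,0],[0,-4,0],[0,-4,0]],"roll":[0,0,0,0,0,0,0,0]}'; python3 go.py 0.43 0.169 0.2 0.075
python3 - <<'E'
from cell import robot
import cv2
c=robot.read_camera("wrist"); cv2.imwrite("pics/w1.png",c["color"])
E
```

```text
time: 1.63
tool_pos: [0.427, 0.0614, 0.1999]
tool_rot: [3.141, -0.001, 0.075]
contact_force: [1.6, 0.3, 0.4]
opening: 0.0007
time: 2.3
tool_pos: [0.42, 0.1585, 0.1997]
tool_rot: [3.141, 0.0, 0.074]
contact_force: [0.0, -0.0, -0.2]
opening: 0.0005
t 2.3 pos [0.42   0.1585 0.1997] yaw 0.0742 F [ 0.01 -0.02 -0.18] open 0.0005
delta [ 0.428 -0.389 -0.014] roll -0.008 dist 0.014474734170861748
```

View pics/w1.png

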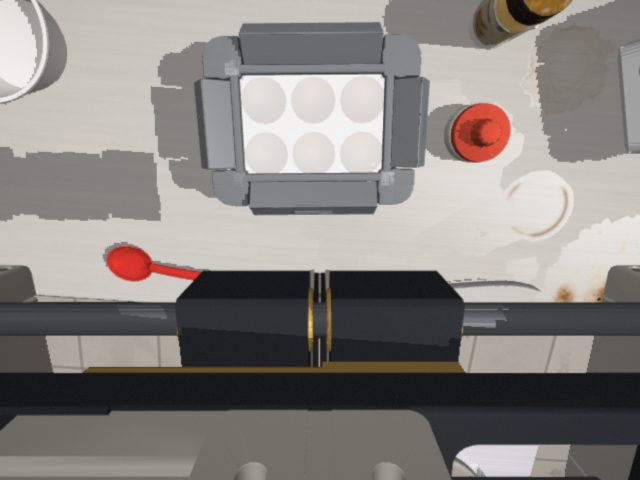

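```bash
cat > wov.py <<'E'
from h import *
from scipy.spatial.transform import Rotation as Ro
import sys
x,y,a=map(float,sys.argv[1:4]);n=sys.argv[4]
roi=list(map(int,sys.argv[5].split(",")));s_=float(sys.argv[6])
s=robot.observe();c=robot.read_camera("wrist")
T=np.eye(4);T[:3,:3]=Ro.from_euler("xyz",s["tool_rot"]).as_matrix();T[:3,3]=s["tool_pos"]
M=np.linalg.inv(T@c["hand_eye"]);c["rvec"]=cv2.Rodrigues(M[:3,:3])[0];c["tvec"]=M[:3,3]
print("tcp px",proj(c,s["tool_pos"]))
for q in sys.argv[7:]:
    u,v=map(float,q.split(","));print(q,ray(c,(u/s_+roi[0],v/s_+roi[1]),.078).round(4))
def W(p): return [x+p[0]*np.cos(a)-p[1]*np.sin(a), y+p[0]*np.sin(a)+p[1]*np.cos(a), p[2]]
im=c["color"][roi[1]:roi[3],roi[0]:roi[2]];im=cv2.resize(im,None,fx=s_,fy=s_,interpolation=cv2.INTER_CUBIC)
for hx,hy,z,col in [(.071,.091,.078,(0,0,255)),(.039,.059,.078,(0,255,0)),(.047,.067,.078,(0,255,255))]:
    P=proj(c,[W(q) for q in [(hx,hy,z),(-hx,hy,z),(-hx,-hy,z),(hx,-hy,z)]])
    P=((P+.5-[roi[0],roi[1]])*s_-.5)
    cv2.polylines(im,[np.int32(P*16)],True,col,1,cv2.LINE_AA,4)
cv2.imwrite(f"pics/wov_{n}.png",im)
E
python3 wov.py 0.500 0.1695 0.075 1 180,10,450,230 2.7
```

```text
tcp px [[318.31126144 269.28916217]]
```

View pics/wov_1.png

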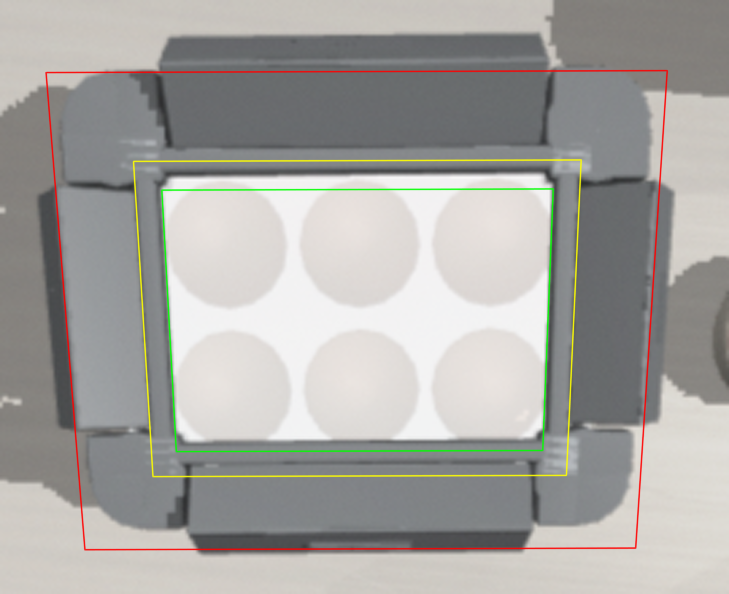

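```bash
python3 go.py 0.440 0.165 0.1 0.075
```

```text
t 2.4 pos [0.4201 0.1585 0.1997] yaw 0.0738 F [ 0.16 -0.    0.21] open 0.0004
delta [ 0.814 -0.201  3.987] roll -0.012 dist 0.10185215637554546
```

```bash
python3 -m crank '{"claw":[0,0,0,0,0,0,0,0],"delta_pos":[[0.3,-0.1,0.3],[0.6,-0.15,1],[0.8,-0.2,1.8],[0.8,-0.2,2.6],[0.8,-0.2,3.3],[0.8,-0.2,3.8],[0.8,-0.2,4.0],[0.8,-0.2,4.0]],"roll":[0,0,0,0,0,0,0,0]}'; python3 go.py 0.440 0.165 0.079 0.075
```

```text
time: 3.07
tool_pos: [0.439, 0.1655, 0.0982]
tool_rot: [3.141, 0.003, 0.075]
contact_force: [-0.4, -0.3, -0.3]
opening: -0.0
t 3.0667 pos [0.439  0.1655 0.0982] yaw 0.0747 F [-0.45 -0.32 -0.3 ] open -0.0
delta [0.04  0.022 0.77 ] roll -0.003 dist 0.01927745040520231
```

```bash
python3 -m crank '{"claw":[0,0,0,0,0,0,0,0],"delta_pos":[[0,0,0.1],[0,0,0.2],[0,0,0.3],[0,0,0.4],[0,0,0.5],[0,0,0.6],[0,0,0.68],[0,0,0.72]],"roll":[0,0,0,0,0,0,0,0]}'; python3 go.py 0.440 0.165 0.079 0.075
```

```text
time: 3.73
tool_pos: [0.4394, 0.1658, 0.0814]
tool_rot: [3.141, 0.0, 0.075]
contact_force: [-0.7, 0.9, -0.3]
opening: 0.0007
t 3.7333 pos [0.4394 0.1658 0.0814] yaw 0.0753 F [-0.67  0.88 -0.33] open 0.0007
delta [0.023 0.036 0.095] roll 0.003 dist 0.0025994079922708507
```

```bash
python3 -m crank '{"claw":[0,0,0,0,0,0,0,0],"delta_pos":[[0,0,0.03],[0,0,0.05],[0,0,0.07],[0,0,0.08],[0,0,0.08],[0,0,0.08],[0,0,0.08],[0,0,0.08]],"roll":[0,0,0,0,0,0,0,0]}'; python3 -m crank '{"claw":[0,0,0,0,0,0,0,0],"delta_pos":[[0,0,-0.4],[0,0,-0.9],[0,0,-1.5],[0,0,-2],[0,0,-2.4],[0,0,-2.6],[0,0,-2.6],[0,0,-2.6]],"roll":[0,0,0,0,0,0,0,0]}';python3 wov.py 0.502 0.1695 0.075 2 120,0,520,300 2;python3 go.py 0.5638 0.1741 0.14 0.075
```

```text
time: 4.4
tool_pos: [0.4395, 0.1659, 0.0797]
tool_rot: [3.142, -0.0, 0.075]
contact_force: [0.3, 0.3, 0.4]
opening: 0.0004
time: 5.07
tool_pos: [0.4394, 0.1658, 0.1444]
tool_rot: [3.141, 0.0, 0.075]
contact_force: [-0.0, -0.4, 0.3]
opening: 0.0005
tcp px [[318.30935677 269.28752861]]
t 5.1167 pos [0.4391 0.1658 0.1441] yaw 0.0753 F [-0.06 -0.06 -0.92] open 0.0005
delta [5.    0.044 0.159] roll 0.003 dist 0.12506447258964593
```

View pics/wov_2.png

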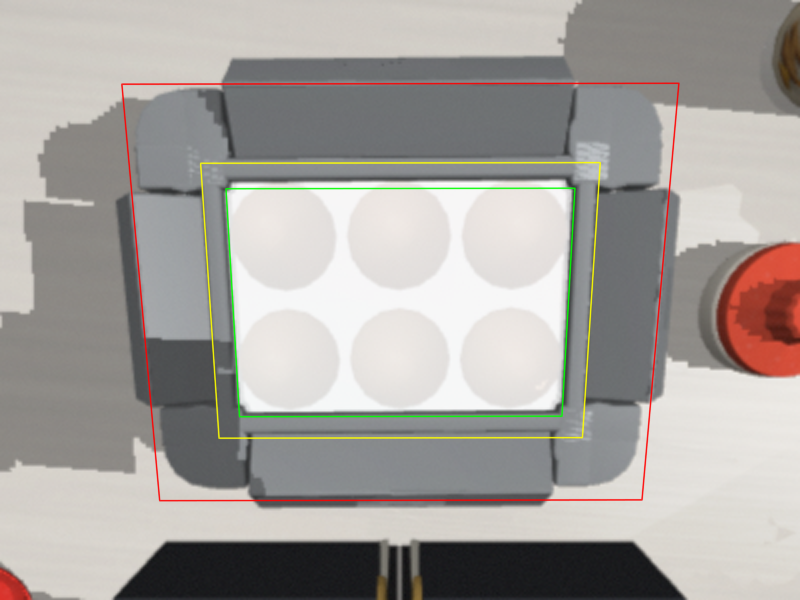

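```bash
python3 ov.py 0.502 0.1695 0.075 3
```

```text
(no output)
```

View pics/ov_scene_3.png

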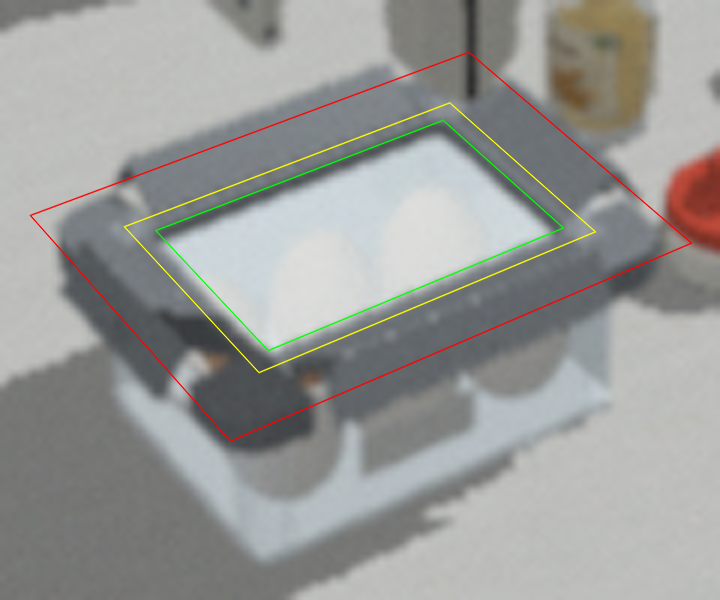

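View pics/ov_top_3.png

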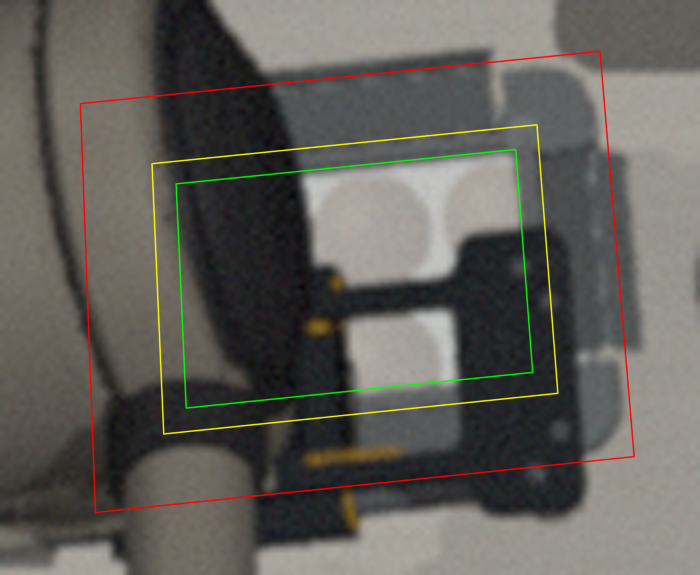

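Run:
```python
from h import *
a=cv2.imread("pics/scene0.png");c=robot.read_camera("scene");b=c["color"]
r=np.hstack([cv2.resize(i[225:325,220:340],None,fx=3.3,fy=3.3,interpolation=cv2.INTER_CUBIC) for i in (a,b)])
d=cv2.resize(cv2.absdiff(a,b)[225:325,220:340]*3,None,fx=2.2,fy=2.2)
r=np.vstack([r,np.pad(d,((0,0),(0,r.shape[1]-d.shape[1]),(0,0)))]);cv2.imwrite("pics/cmp1.png",r);print(r.shape)
```

```text
(550, 792, 3)
```

View pics/cmp1.png

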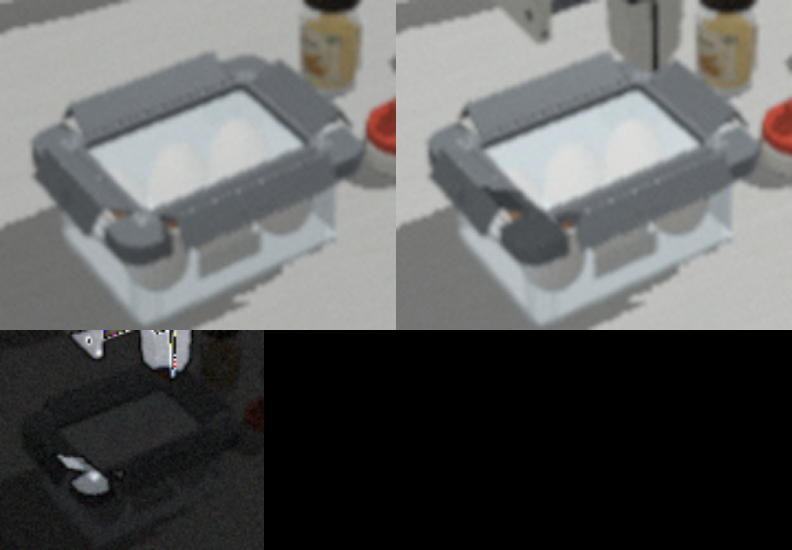

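Run:
```python
from h import *
s=robot.observe();c=robot.read_camera("scene");p=s["tool_pos"]
K,R,t=cam(c);print(-R.T@t,p);im=c["color"].copy()
q=proj(c,[p,p-[0,0,.0],p+[0,0,.06],[p[0],p[1],.085]]);print(q)
for u,v in q: cv2.circle(im,(int(u),int(v)),2,(0,0,255),-1)
cv2.imwrite("pics/s4.png",cv2.resize(im[130:330,200:400],None,fx=3,fy=3))
```

```text
[-0.24230867  0.52656549  0.71244387] [0.43907037 0.16575463 0.14395831]
[[295.12995866 257.30932318]
 [295.12995866 257.30932318]
 [294.73948925 231.35237633]
 [295.48808976 281.11653982]]
```

View pics/s4.png

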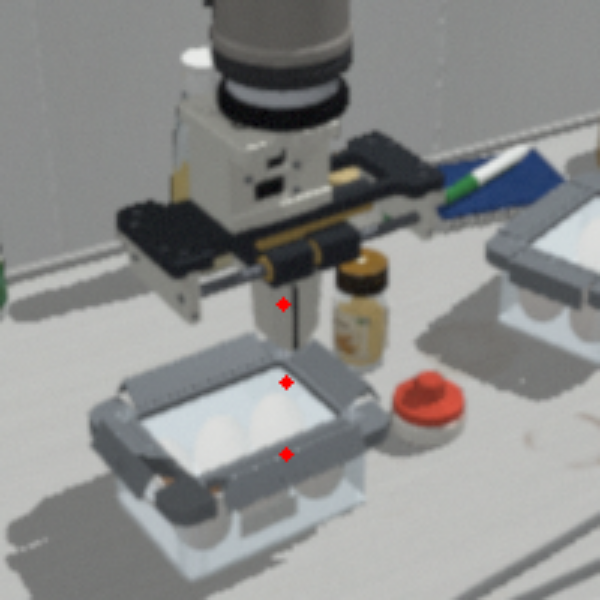

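Run:
```python
from h import *
s=robot.observe();c=robot.read_camera("scene");p=s["tool_pos"]
for dx in (-.0095,0,.0095):
  for dz in (0,.02,.025,.03): print(dx,dz,proj(c,p+[dx,0,dz]).round(1))
im=c["color"]
cv2.imwrite("pics/s5.png",cv2.resize(im[190:270,260:350],None,fx=7,fy=7,interpolation=cv2.INTER_CUBIC))
w=robot.read_camera("wrist")["color"];cv2.imwrite("pics/w5.png",cv2.resize(w[240:360,240:400],None,fx=5,fy=5,interpolation=cv2.INTER_CUBIC))
```

```text
-0.0095 0 [[297.5 259.8]]
-0.0095 0.02 [[297.4 251.3]]
-0.0095 0.025 [[297.3 249.2]]
-0.0095 0.03 [[297.3 247. ]]
0 0 [[295.1 257.3]]
0 0.02 [[295.  248.8]]
0 0.025 [[294.9 246.7]]
0 0.03 [[294.9 244.5]]
0.0095 0 [[292.8 254.7]]
0.0095 0.02 [[292.6 246.3]]
0.0095 0.025 [[292.6 244.2]]
0.0095 0.03 [[292.5 242. ]]
```

View pics/s5.png

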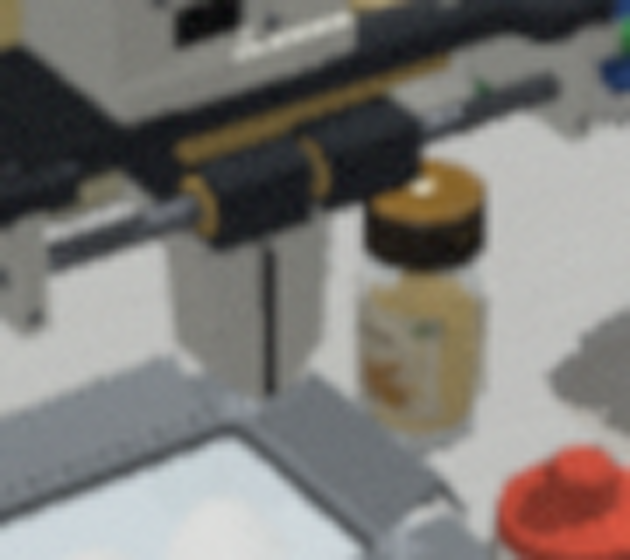

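View pics/w5.png

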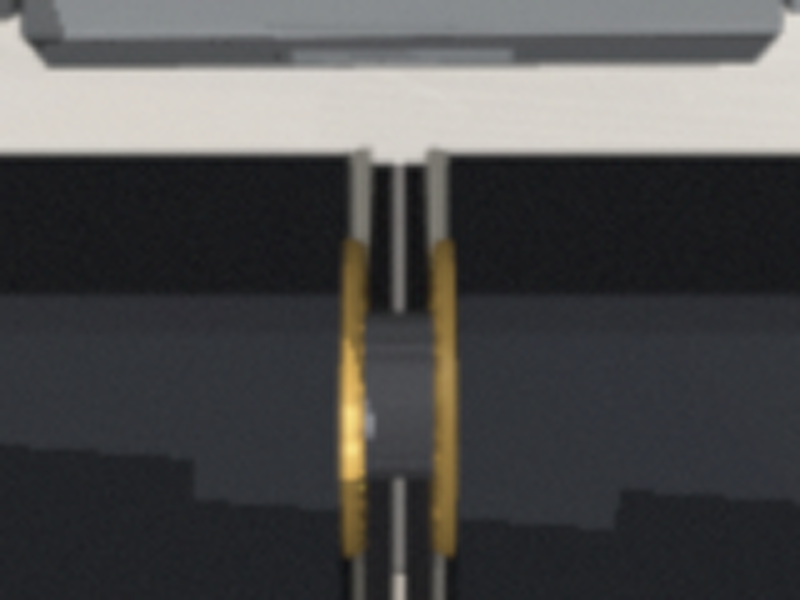

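```bash
python3 -m crank '{"claw":[0,0,0,0,0,0,0,0],"delta_pos":[[0,0,0.4],[0,0,0.9],[0,0,1.5],[0,0,2],[0,0,2.4],[0,0,2.55],[0,0,2.6],[0,0,2.6]],"roll":[0,0,0,0,0,0,0,0]}';python3 - <<'E'
from h import *
s=robot.observe();c=robot.read_camera("scene");p=s["tool_pos"];print(p,s["contact_force"])
im=c["color"];print(proj(c,p+[-.0095,0,0]))
cv2.imwrite("pics/s6.png",cv2.resize(im[220:320,240:350],None,fx=6,fy=6,interpolation=cv2.INTER_CUBIC))
w=robot.read_camera("wrist")["color"];cv2.imwrite("pics/w6.png",w)
E
```

```text
time: 6.08
tool_pos: [0.4396, 0.1659, 0.0797]
tool_rot: [3.141, 0.0, 0.075]
contact_force: [-0.3, -0.7, 0.6]
opening: 0.0005
[0.43955559 0.16588487 0.07967476] [-0.27104369 -0.73576453  0.59338211]
[[297.62600744 285.71848109]]
```

View pics/s6.png

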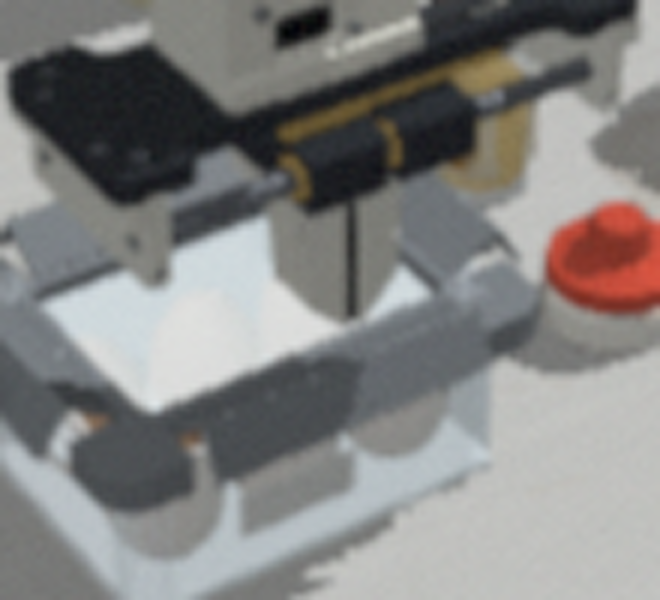

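View pics/w6.png

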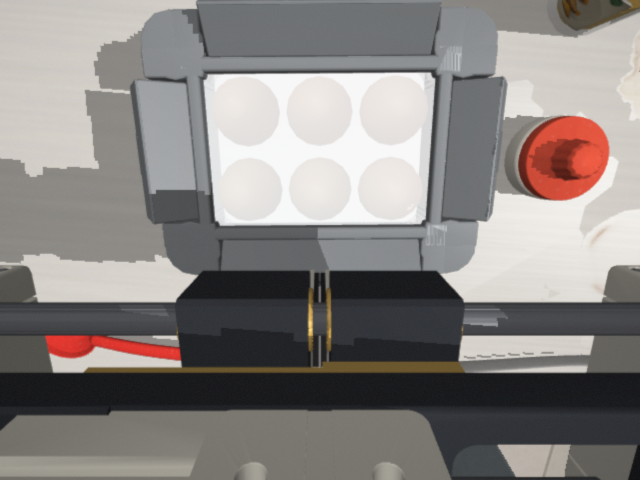

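```bash
python3 -m crank '{"claw":[0,0,0,0,0,0,0,0],"delta_pos":[[0,0,0.08],[0,0,0.16],[0,0,0.24],[0,0,0.32],[0,0,0.4],[0,0,0.48],[0,0,0.54],[0,0,0.56]],"roll":[0,0,0,0,0,0,0,0]}';python3 - <<'E'
from h import *
s=robot.observe();c=robot.read_camera("scene");p=s["tool_pos"];print(p,s["contact_force"])
im=c["color"];print(proj(c,p+[-.0095,0,0]))
cv2.imwrite("pics/s7.png",cv2.resize(im[220:320,240:350],None,fx=6,fy=6,interpolation=cv2.INTER_CUBIC))
E
```

```text
time: 6.85
tool_pos: [0.4393, 0.1658, 0.0653]
tool_rot: [3.141, 0.001, 0.075]
contact_force: [0.7, -0.4, 0.3]
opening: 0.0003
[0.43930222 0.16581692 0.0653203 ] [ 0.67050858 -0.37958365  0.3265807 ]
[[297.78338418 291.32158969]]
```

View pics/s7.png

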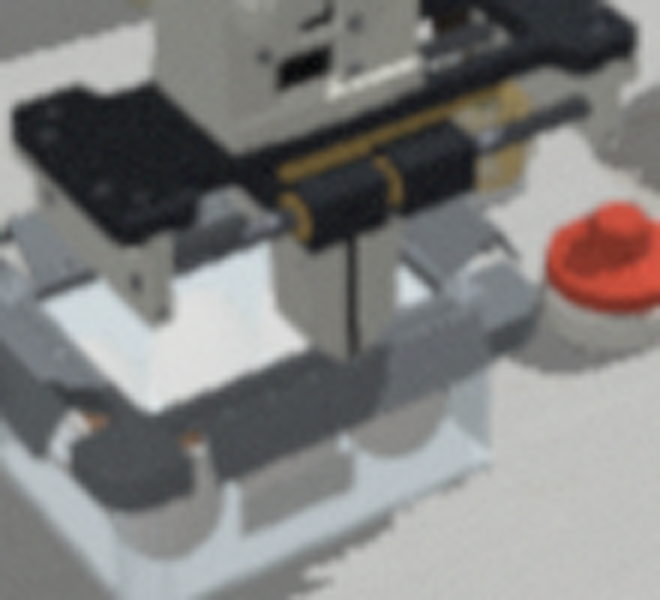

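```bash
python3 -m crank '{"claw":[0,0,0,0,0,0,0,0],"delta_pos":[[0,0,0.05],[0,0,0.1],[0,0,0.15],[0,0,0.2],[0,0,0.25],[0,0,0.28],[0,0,0.28],[0,0,0.28]],"roll":[0,0,0,0,0,0,0,0]}';python3 - <<'E'
from h import *
s=robot.observe();c=robot.read_camera("scene");p=s["tool_pos"];print(p,s["contact_force"])
im=c["color"]
cv2.imwrite("pics/s8.png",cv2.resize(im[220:320,240:350],None,fx=6,fy=6,interpolation=cv2.INTER_CUBIC))
E
```

```text
time: 7.57
tool_pos: [0.4395, 0.1659, 0.0586]
tool_rot: [3.141, 0.0, 0.075]
contact_force: [-0.4, 0.5, -0.7]
opening: 0.0006
[0.43946146 0.16585988 0.05861083] [-0.35197057  0.48222889 -0.71451959]
```

View pics/s8.png

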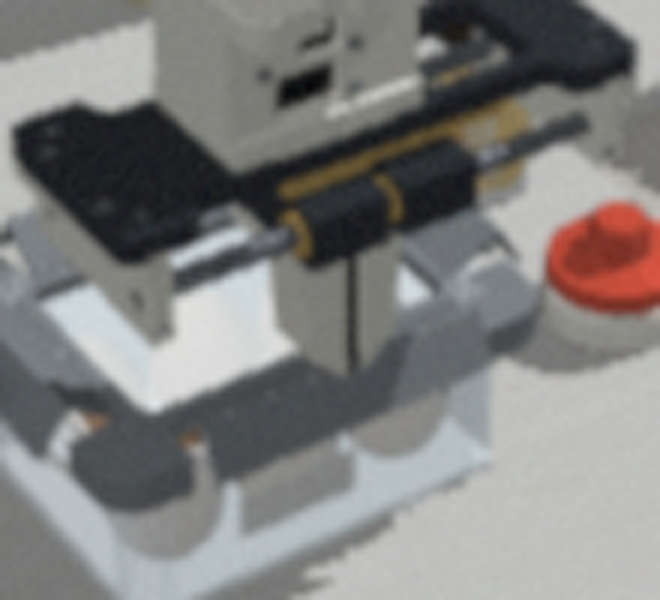

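```bash
python3 -m crank '{"claw":[0,0,0,0,0,0,0,0],"delta_pos":[[0,0,0.03],[0,0,0.06],[0,0,0.09],[0,0,0.12],[0,0,0.15],[0,0,0.16],[0,0,0.16],[0,0,0.16]],"roll":[0,0,0,0,0,0,0,0]}'
```

```text
time: 8.28
tool_pos: [0.4396, 0.1659, 0.0546]
tool_rot: [3.142, -0.0, 0.075]
contact_force: [-0.1, 0.5, 0.2]
opening: 0.0007
```

```bash
python3 -m crank '{"claw":[0,0,0,0,0,0,0,0],"delta_pos":[[0,0,0.03],[0,0,0.06],[0,0,0.09],[0,0,0.12],[0,0,0.15],[0,0,0.16],[0,0,0.16],[0,0,0.16]],"roll":[0,0,0,0,0,0,0,0]}';python3 - <<'E'
from h import *
s=robot.observe();c=robot.read_camera("scene");p=s["tool_pos"];print(p,s["contact_force"])
im=c["color"]
cv2.imwrite("pics/s9.png",cv2.resize(im[220:320,240:350],None,fx=6,fy=6,interpolation=cv2.INTER_CUBIC))
E
```

```text
time: 8.95
tool_pos: [0.439, 0.1658, 0.051]
tool_rot: [3.141, 0.001, 0.075]
contact_force: [-4.0, -0.6, 7.6]
opening: 0.0007
[0.43895241 0.16583979 0.05102884] [-3.95191267 -0.63608254  7.58622295]
```

View pics/s9.png

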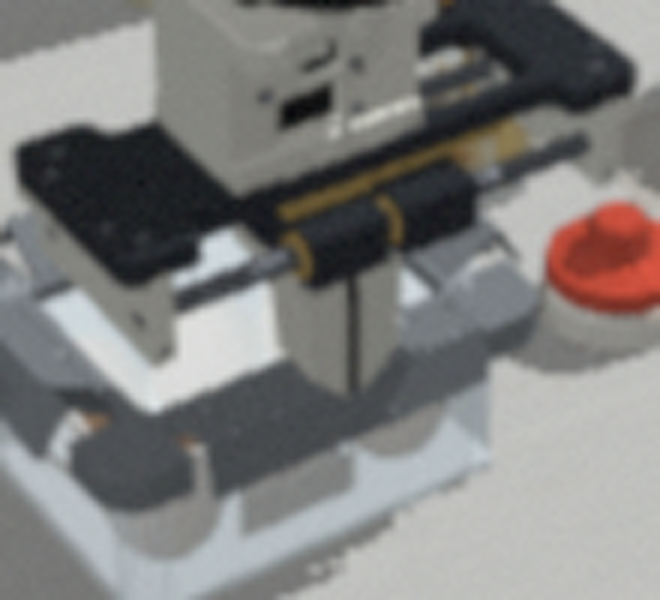

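```bash
python3 -m crank '{"claw":[0,0,0,0,0,0,0,0],"delta_pos":[[0,0,0.03],[0,0,0.06],[0,0,0.09],[0,0,0.1],[0,0,0.1],[0,0,0.1],[0,0,0.1],[0,0,0.1]],"roll":[0,0,0,0,0,0,0,0]}'
```

```text
time: 9.67
tool_pos: [0.4396, 0.1659, 0.0481]
tool_rot: [3.142, -0.0, 0.075]
contact_force: [-0.8, 0.0, -0.1]
opening: 0.0009
```

```bash
python3 -m crank '{"claw":[0,0,0,0,0,0,0,0],"delta_pos":[[0,0,-0.5],[0,0,-1.2],[0.6,0,-1.6],[1.6,0,-1.6],[2.8,0,-1.6],[3.9,0,-1.6],[4.6,0,-1.5],[4.98,0,-1.4]],"roll":[0,0,0,0,0,0,0,0]}'
python3 - <<'E'
from h import *
c=robot.read_camera("scene")
im=c["color"]
cv2.imwrite("pics/s10.png",cv2.resize(im[210:330,220:350],None,fx=5,fy=5,interpolation=cv2.INTER_CUBIC))
w=robot.read_camera("wrist")["color"];cv2.imwrite("pics/w10.png",w)
E
python3 go.py .5645 .1741 .052 .075
```

```text
time: 10.33
tool_pos: [0.5661, 0.1752, 0.083]
tool_rot: [-3.142, -0.002, 0.075]
contact_force: [-0.6, -0.1, -0.6]
opening: 0.0004
t 10.4333 pos [0.5646 0.1751 0.0823] yaw 0.0748 F [ 0.29 -0.02 -0.23] open 0.0004
delta [-0.006  0.038  1.212] roll -0.002 dist 0.03031545916943637
```

View pics/s10.png

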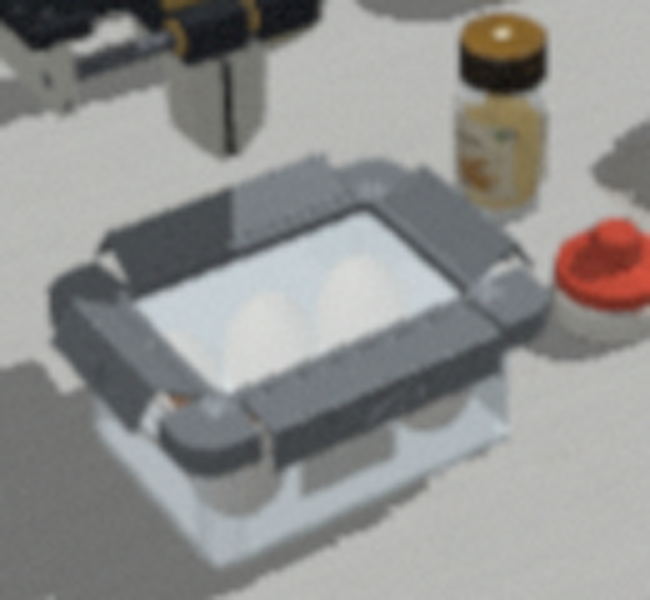

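View pics/w10.png

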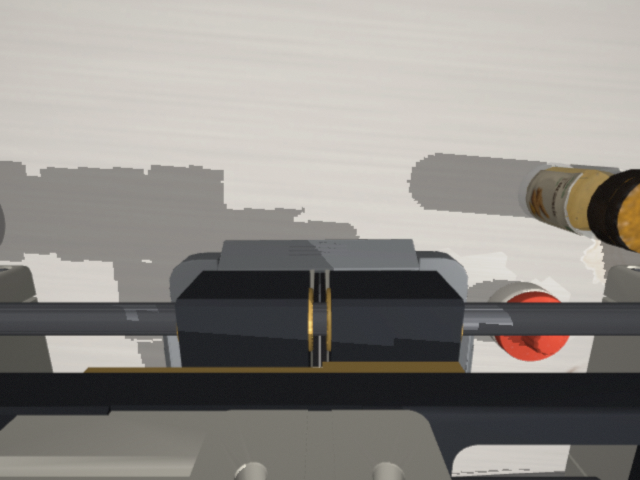

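```bash
python3 -m crank '{"claw":[0,0,0,0,0,0,0,0],"delta_pos":[[0,0,0.3],[0,0,0.65],[0,0,0.9],[0,0,1.0],[0,0,1.07],[0,0,1.13],[0,0,1.19],[0,0,1.22]],"roll":[0,0,0,0,0,0,0,0]}'; python3 -m crank '{"claw":[0,0,0,0,0,0,0,0],"delta_pos":[[0,0,0.03],[0,0,0.06],[0,0,0.09],[0,0,0.12],[0,0,0.14],[0,0,0.14],[0,0,0.14],[0,0,0.14]],"roll":[0,0,0,0,0,0,0,0]}'
```

```text
time: 11.1
tool_pos: [0.5639, 0.1753, 0.0529]
tool_rot: [-3.142, -0.001, 0.075]
contact_force: [0.2, -0.1, 2.7]
opening: 0.0008
time: 11.77
tool_pos: [0.5648, 0.1754, 0.0503]
tool_rot: [-3.141, -0.003, 0.075]
contact_force: [1.4, -1.3, 4.6]
opening: 0.0002
```

```bash
python3 -m crank '{"claw":[0,0,0,0,0,0,0,0],"delta_pos":[[0,0,0.03],[0,0,0.06],[0,0,0.09],[0,0,0.1],[0,0,0.1],[0,0,0.1],[0,0,0.1],[0,0,0.1]],"roll":[0,0,0,0,0,0,0,0]}'
```

```text
time: 12.43
tool_pos: [0.5635, 0.1752, 0.0464]
tool_rot: [3.141, 0.0, 0.075]
contact_force: [-0.5, 0.2, 0.1]
opening: 0.0002
```

```bash
python3 -m crank '{"claw":[0,0,0,0,0,0,0,0],"delta_pos":[[0,0,-0.5],[0,0,-1.2],[0,0,-1.8],[0,0,-2.2],[-0.3,-0.3,-2.4],[-0.8,-0.8,-2.4],[-1.4,-1.4,-2.4],[-2,-2,-2.4]],"roll":[0,0,0,0,0,0,0,0]}'
python3 - <<'E'
from h import *
print(robot.observe()["qpos"])
c=robot.read_camera("scene")
im=c["color"]
cv2.imwrite("pics/s11.png",cv2.resize(im[210:330,220:350],None,fx=5,fy=5,interpolation=cv2.INTER_CUBIC))
E
python3 go.py .4955 .2523 .085 .075
```

```text
time: 13.1
tool_pos: [0.5085, 0.2219, 0.1061]
tool_rot: [3.141, 0.001, 0.075]
contact_force: [0.7, -0.5, -0.0]
opening: 0.0003
[2.73202929e-01 4.80552196e-01 1.56727032e+00 1.36605067e-04
 1.09492833e+00 1.76936285e+00]
t 13.15 pos [0.5051 0.2243 0.1059] yaw 0.0768 F [-2.88  2.   -0.53] open 0.0006
delta [-0.293 -1.146  0.84 ] roll 0.017 dist 0.0362576717436717
```

View pics/s11.png

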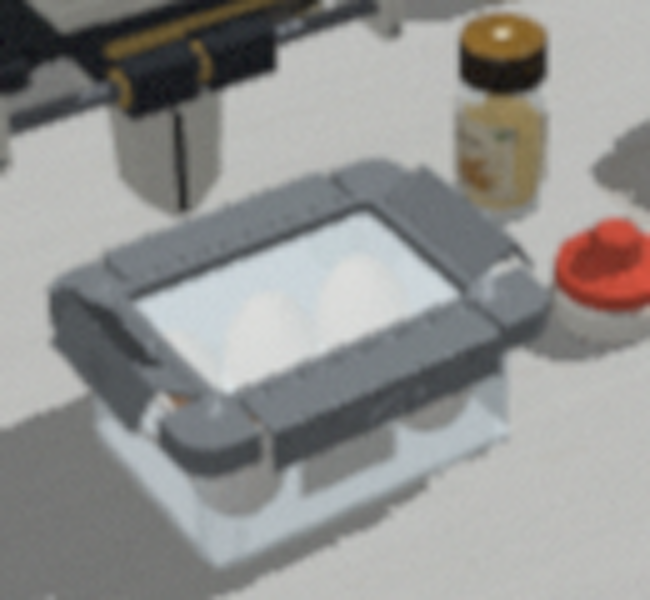

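```bash
python3 -m crank '{"claw":[0,0,0,0,0,0,0,0],"delta_pos":[[-0.1,-0.1,0],[-0.2,-0.2,0],[-0.3,-0.3,0],[-0.3,-0.4,0],[-0.3,-0.5,0],[-0.3,-0.6,0],[-0.3,-0.7,0],[-0.3,-0.8,0]],"roll":[-0.8,-1.8,-2.9,-4,-5.1,-6.2,-7.3,-8.4]}'; python3 -m crank '{"claw":[0,0,0,0,0,0,0,0],"delta_pos":[[0,0,0],[0,0,0],[0,0,0],[0,0,0],[0,0,0],[0,0,0],[0,0,0],[0,0,0]],"roll":[-1.1,-2.2,-3.3,-4.4,-5.4,-6.2,-6.6,-6.6]}'; python3 go.py .4955 .2523 .06 1.646
python3 wov.py 0.502 0.1695 0.075 12 0,0,640,480 1.2
```

```text
time: 13.82
tool_pos: [0.5, 0.2411, 0.1061]
tool_rot: [-3.141, 0.001, 0.961]
contact_force: [-0.3, -0.1, 0.1]
opening: 0.0002
time: 14.48
tool_pos: [0.5001, 0.2409, 0.1061]
tool_rot: [-3.14, 0.0, 1.648]
contact_force: [-0.4, 0.3, 0.3]
opening: 0.0004
t 14.4833 pos [0.5001 0.2409 0.1061] yaw 1.6479 F [-0.39  0.31  0.35] open 0.0004
delta [ 0.468 -0.146  1.843] roll 0.019 dist 0.04768154130013912
tcp px [[317.95993805 266.66661743]]
```

View pics/wov_12.png

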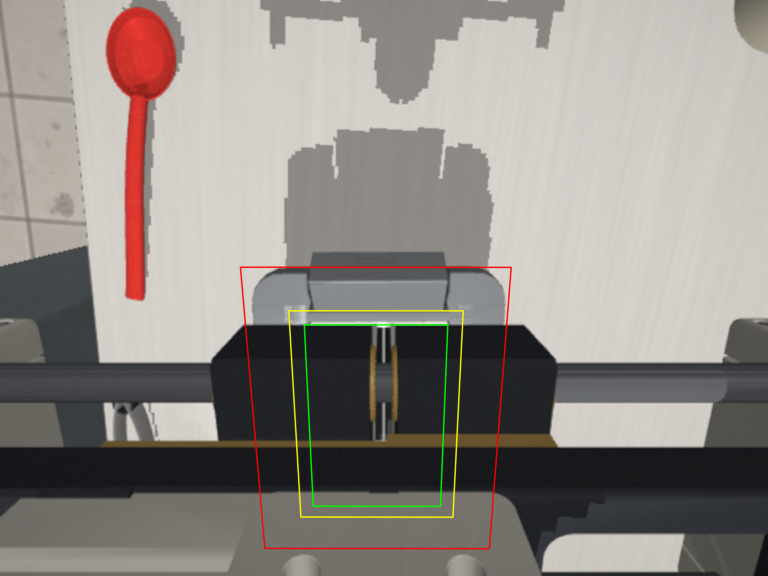

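```bash
python3 -m crank '{"claw":[0,0,0,0,0,0,0,0],"delta_pos":[[0.2,-0.05,0.2],[0.4,-0.1,0.6],[0.5,-0.12,1.1],[0.5,-0.12,1.5],[0.5,-0.12,1.7],[0.5,-0.12,1.85],[0.5,-0.12,1.95],[0.5,-0.12,2.0]],"roll":[0,0,0,0,0,0,0,0]}'; python3 -m crank '{"claw":[0,0,0,0,0,0,0,0],"delta_pos":[[0,0,0.03],[0,0,0.06],[0,0,0.09],[0,0,0.12],[0,0,0.15],[0,0,0.18],[0,0,0.2],[0,0,0.2]],"roll":[0,0,0,0,0,0,0,0]}'
```

```text
time: 15.2
tool_pos: [0.4972, 0.253, 0.0565]
tool_rot: [3.141, -0.0, 1.646]
contact_force: [0.9, 0.7, 1.5]
opening: 0.0006
time: 15.87
tool_pos: [0.4974, 0.2532, 0.0523]
tool_rot: [3.141, -0.0, 1.646]
contact_force: [-0.3, 1.3, 6.0]
opening: 0.0003
```

```bash
python3 -m crank '{"claw":[0,0,0,0,0,0,0,0],"delta_pos":[[0,0,0.03],[0,0,0.06],[0,0,0.09],[0,0,0.12],[0,0,0.15],[0,0,0.15],[0,0,0.15],[0,0,0.15]],"roll":[0,0,0,0,0,0,0,0]}'
```

```text
time: 16.53
tool_pos: [0.4969, 0.2526, 0.0476]
tool_rot: [-3.141, 0.001, 1.646]
contact_force: [-0.2, 0.5, -0.4]
opening: 0.0004
```

```bash
python3 -m crank '{"claw":[0,0,0,0,0,0,0,0],"delta_pos":[[0,0,-0.5],[0,0,-1.2],[-0.5,0,-1.6],[-1.5,0,-1.6],[-2.8,0,-1.6],[-4.2,0,-1.6],[-5.5,0,-1.6],[-6.4,0,-1.6]],"roll":[0,0,0,0,0,0,0,0]}'; python3 -m crank '{"claw":[0,0,0,0,0,0,0,0],"delta_pos":[[-0.2,0,0.1],[-0.25,0,0.3],[-0.25,0,0.6],[-0.25,0,0.9],[-0.25,0,1.1],[-0.25,0,1.2],[-0.25,0,1.2],[-0.25,0,1.2]],"roll":[0,0,0,0,0,0,0,0]}'; python3 go.py .508 .0865 .052 1.646
python3 - <<'E'
from h import *
c=robot.read_camera("scene")
im=c["color"]
cv2.imwrite("pics/s13.png",cv2.resize(im[210:330,220:350],None,fx=5,fy=5,interpolation=cv2.INTER_CUBIC))
E
```

```text
time: 17.2
tool_pos: [0.5089, 0.09, 0.088]
tool_rot: [-3.141, 0.001, 1.645]
contact_force: [0.8, 0.3, 0.0]
opening: 0.0008
time: 17.87
tool_pos: [0.5095, 0.0878, 0.0577]
tool_rot: [-3.141, 0.0, 1.647]
contact_force: [-0.6, -0.7, 0.4]
opening: 0.0005
t 17.8667 pos [0.5095 0.0878 0.0577] yaw 1.6471 F [-0.6  -0.7   0.45] open 0.0005
delta [-0.046 -0.063  0.227] roll 0.01 dist 0.005998668208226791
```

View pics/s13.png

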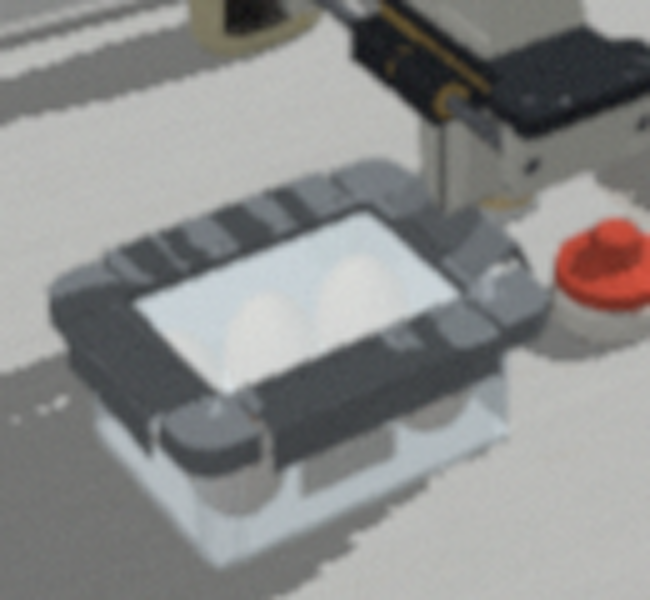

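```bash
python3 -m crank '{"claw":[0,0,0,0,0,0,0,0],"delta_pos":[[-0.04,0,0.03],[-0.04,0,0.06],[-0.04,0,0.1],[-0.04,0,0.14],[-0.04,0,0.17],[-0.04,0,0.2],[-0.04,0,0.23],[-0.04,0,0.24]],"roll":[0,0,0,0,0,0,0,0]}'; python3 -m crank '{"claw":[0,0,0,0,0,0,0,0],"delta_pos":[[0,0,0.03],[0,0,0.06],[0,0,0.09],[0,0,0.12],[0,0,0.14],[0,0,0.14],[0,0,0.14],[0,0,0.14]],"roll":[0,0,0,0,0,0,0,0]}'
```

```text
time: 18.58
tool_pos: [0.5099, 0.0859, 0.0523]
tool_rot: [3.141, 0.001, 1.646]
contact_force: [-0.3, -0.8, 6.1]
opening: 0.0001
time: 19.25
tool_pos: [0.5094, 0.0864, 0.0482]
tool_rot: [-3.141, -0.0, 1.646]
contact_force: [0.3, 0.3, -0.5]
opening: 0.0002
```

Snapped too. Lift clear, back off and inspect all round.

```bash
python3 -m crank '{"claw":[0,0,0,0,0,0,0,0],"delta_pos":[[0,0,-0.5],[0,0,-1.2],[0,0,-2.2],[0,0,-3.2],[-0.5,0,-4.2],[-1.2,0.5,-5],[-2.2,1,-5.5],[-3.2,1.5,-5.8]],"roll":[0,0,0,0,0,0,0,0]}'; python3 -m crank '{"claw":[0,0,0,0,0,0,0,0],"delta_pos":[[-1,0,0],[-2,0,0],[-3,0,0],[-4,0,0],[-5,0,0],[-5.6,0,0],[-6,0,0],[-6,0,0]],"roll":[0,0,0,0,0,0,0,0]}'; python3 ov.py 0.502 0.1705 0.075 14;python3 - <<'E'
from h import *
for n in ("top","scene"):
    b=robot.read_camera(n)["color"];cv2.imwrite(f"pics/{n}14.png",b)
E
```

```text
time: 19.92
tool_pos: [0.5542, 0.0089, 0.1956]
tool_rot: [3.138, 0.0, 1.648]
contact_force: [-0.1, 0.7, -0.7]
opening: 0.0003
time: 20.58
tool_pos: [0.5644, -0.1417, 0.1931]
tool_rot: [-3.141, 0.0, 1.644]
contact_force: [-1.0, 0.4, 0.7]
opening: 0.0006
```

View pics/top14.png

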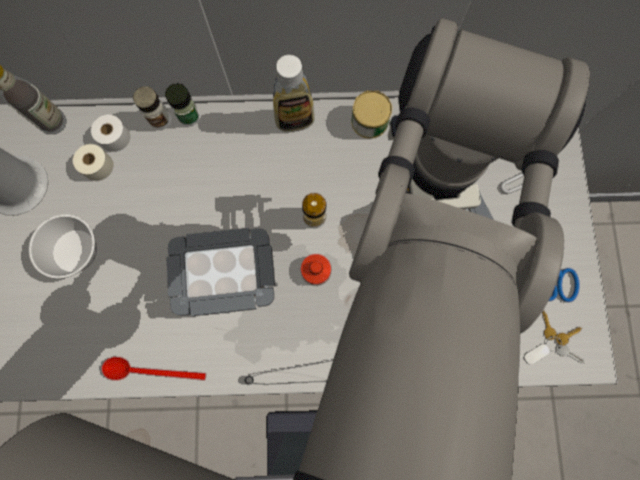

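View pics/ov_top_14.png

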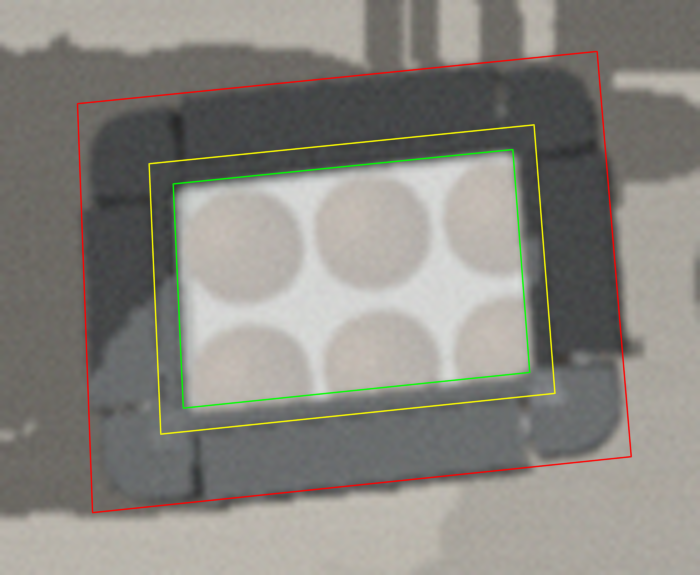

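View pics/ov_scene_14.png

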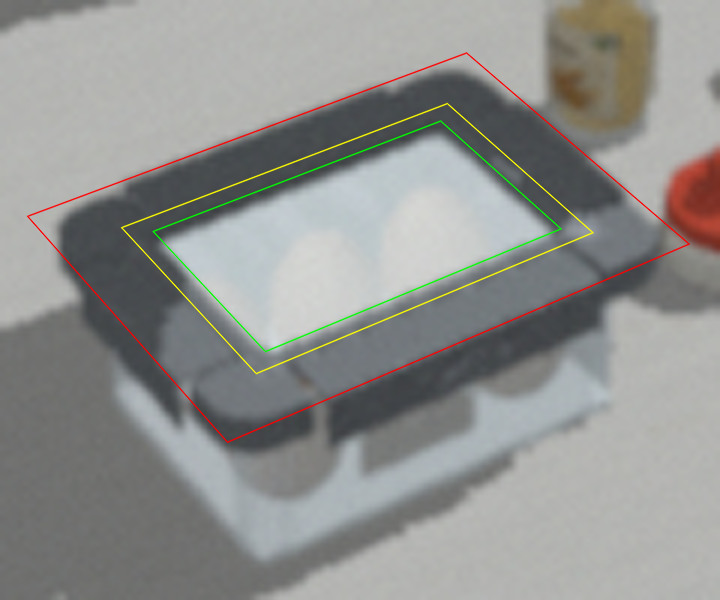

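```bash
python3 -c "
from cell import robot
s=robot.observe();print(s['time'],s['contact_force'],abs(s['qvel']).max());print(robot.hand_in())"
```

```text
20.7833 [1.43977371 0.19269446 0.75634227] 0.00275886541682492
the job is handed in; nothing more can be done
None
```

All four rim sections of the open egg box (the one on the robot's left) are clicked shut. I handed the job in at about 20.8 s, with the arm clear of everything.

- **Pressing:** I pressed each section with the closed fingertips, in the order front, back, left, right. The highest reading was about 8 N. After each click the force fell back to about zero.
- **Fingertip offset:** My first press, on the front section, touched nothing. The fingertips sit about 30 mm higher than the reported tool point. I found this by comparing the scene picture with the reported tool position, then stepped down slowly until it made contact.
- **Last checks:** The top and scene pictures show all four sections flush with the lid. The box, the timer and the spice jar stand at the same pixels as at the start. The second box was hidden by the arm in the last top picture, so I did not check it again. The arm only passed high above it, and no contact force showed.

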